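# Turn the stall lamp one click brighter

### The job

A customer wants to see the earrings better: make the display lamp exactly one click brighter. Lay a fingertip on top of the knurled dimmer wheel in the lamp's base and stroke it towards the big orange dot until it has clicked into the very next notch, then take the hand away. Leave the ring box, the earring stand and the polish bottle standing where they are.

Things in the scene. Friction and masses are not known exactly. Their poses are not given: they have to be found in the camera images.
- lamp: White rechargeable display lamp, fixed on the table. Origin: centre of the underside of its base; x away from the robot at yaw 0, y left, z up. Base 130 (x) by 250 (y) by 50 mm high. A knurled dimmer wheel stands out of a slot in its top at x -12, y +70 mm; a small black dot (dim) is painted beyond the slot's -x end, a big orange dot (bright) beyond its +x end
- lamp_stem (a point): Foot of the lamp's upright aluminium stem (12 mm thick, collar 34 mm across), on the base's top, at x +45, y -90 mm of the lamp. The stem carries a bar-shaped light head, 46 mm wide, 315 to 360 mm above the table, reaching from 10 mm on the -x side of the stem to 200 mm on its +x side
- bright_dot (a point): Centre of the big orange dot, 13 mm across, on the base's top, 45 mm to the lamp's +x side of the wheel's axle. Stroking the top of the wheel towards it (the lamp's +x) makes the lamp brighter
- wheel_crown (a point): Topmost point of the dimmer wheel, 64 mm above the table; fixed to the lamp, does not turn. The wheel: knurled grey metal, radius 28 mm, 20 mm wide, axle level along the lamp's y, 28 mm below this point. It stands 14 mm out of the base between two guard cheeks, 50 mm long in x, from 12 to 18 mm either side of the wheel's mid-plane, their tops 5 mm below this point
- wheel_mark (a point): Middle of the orange mark line across the wheel's rim; turns with the wheel, 28 mm from the axle. In the middle notch it is at the top; in the dim notch 16 mm to the lamp's -x side and 5 mm lower; in the bright notch the same to the +x side
- dimmer (a joint): Angle of the dimmer wheel, rad, growing as the lamp gets brighter. Three sprung notches: 0 (dim), 0.6 (middle), 1.2 (bright); end stops 0.06 outside the first and last. One notch is 17 mm of rim travel. Turning it takes up to 0.05 N m (about 2 N along the rim); let go, it springs into the nearest notch, tipping over half-way between two. It starts in the dim or the middle notch
- ring_box_mid (a point): Centre of a closed red ring box, 58 by 58 by 42 mm, loose, standing on the table
- earring_stand_mid (a point): Centre (46 mm above the table) of a loose brass T-bar earring stand, 93 mm high, round wooden foot 64 mm across, bar 80 mm long
- polish_mid (a point): Centre (47 mm above the table) of a loose blue polish bottle, 42 mm across and 95 mm high

How it is judged:
By the outcome, as a careful person would: the job done as asked, in the order asked, and still so for the second after the job is handed in, with the robot touching nothing.
It also fails if it takes over 32 s, if anything falls off the work surface, if the arm or the gripper's body presses on something with over 40 N, if the wrist force passes 120 N, or if a joint passes its speed limit or range.

### The arm

A 7-joint arm with a two-finger parallel gripper is mounted at the origin on the work surface. World frame = base frame: x ahead of the robot, y to its left, z up, the work surface at z = 0. Lengths are in m, angles in rad, forces in N, time in s.
With the tool pointing down it reaches from about 0.4 to 0.85 m from the base axis. Payload 10.4 kg.
Tool frame: the origin (TCP) lies at the very end of the fingers, on their centre line; the grasp point (between the pads) lies r.grip_depth behind it (r.grip_depth is the distance from the TCP to the grasp point, in m); y points along the fingers, z is the direction in which the jaws open and shut, and the axes are right-handed (so a half turn about y gives the same grasp; the last joint's range is limited). The gripper opens to 87 mm and grips with 3 to 60 N. Pads are 19 mm wide; open, the fingers measure 117 mm over their backs; the gripper's body (75 mm by 190 mm) begins 51 mm behind the grasp point.
Start: joints at [-1.225, 0.332, -0.065, 1.46, 0.022, 1.35, -0.088], TCP at [0.225, 0.583, 0.223] pointing down, gripper open.
Joint ranges: [-2.6, 2.6], [-0.5, 2.12], [-1.47, 1.34], [0.16, 2.42], [-1.27, 4.41], [0.06, 2.06], [-2.6, 2.6]. Speed limits (rad/s): [2.22, 2.22, 2.79, 2.79, 3.14, 3.14, 3.14].

### API

Orientations are given as a unit quaternion [x, y, z, w].
In Python, from bench import r gives the robot as it stands.
- The arm moves only by the shell command python3 -m jog 'ROWS' [OPENING] [FORCE]. ROWS is JSON, a list of rows, each a list of 6 numbers: the shift along the tool's x, y, z in m, then the turn, a rotation vector about the tool's x, y, z in degrees. A call has 1 to 12 rows; each row shifts and turns the pose as measured when the row begins, along the tool's axes as they then stand; what a row does not reach is not made up. A row lasts 1/12 s, in which the tool goes at most 41.7 mm and 7.16 degrees, less where a joint would pass 70% of its speed; a pose out of reach is approached as far as the arm can. A call with a gripper value outside its range is refused whole. OPENING is the opening, from -1 (shut) to 1 (fully open), so that 0 is half open, set as the call begins (- or left out, the last holds). The fingers move at their own pace and stop on an object; FORCE is the grip in N (left out, the last holds). Time passes only in rows, so rows that do not move let the fingers close. It gives the time, the measured TCP pose, the force and the opening at its end, in the units of the state.
- r.read_state(): the state, without advancing time (a new reading comes with each control period).
- r.camera(name): name is "side" or "top" or "wrist"; returns a dict with "image" (480x640x3 uint8, red, green, blue), "range_z" (480x640 float32, m along the optical axis (not along the pixel's ray), 0 where there is no reading), "K" (3x3 intrinsics, pixels), "R" (3x3) and "t" (3): a world point X has camera coordinates R X + t. Camera axes: x right, y down, z forward; pixel columns grow to the right and rows downward; lengths in m; the calibration is good to about 2 mm. A picture is of the moment at which its call begins.
- r.close_job(): hands the job in, once; it reports no verdict.
The state is a dict: "time": time; "joint_positions": joint angles; "joint_vel": joint speeds; "joint_torque": joint torques, N m; "ee_pos": TCP position; "eef_rot": TCP orientation; "ft_force": force on the tool from outside, world axes, zero at the start; "torque": the same for the moment, N m; "width": finger opening in m.
Only numpy, scipy, OpenCV 4.12 (cv2) and the standard library are available. Lean on these libraries where they do the work, as an engineer would, in place of code of your own. Each camera call takes 0.05 s, during which the arm holds its last target. There are 200 camera calls.

## Working session

There is one attempt and no reset: what is moved stays moved. The work goes in short steps, Python scripts to look and compute and a shell command to move; the robot and the scene stay as the last step left them, time stands still between calls to the robot, and variables do not carry over. Pictures are saved under pics/ and viewed, about 8 in all and at most 12, crops included, and the job is handed in when it is done.

```bash
mkdir -p pics
python3 - <<'E'
from bench import r
import cv2,numpy as np,pickle
s=r.read_state();print(s,r.grip_depth)
d={n:r.camera(n) for n in("top","side")}
pickle.dump(d,open('d.pkl','wb'))
for n in d:
  print(n,d[n]["K"].tolist(),d[n]["R"].tolist(),d[n]["t"].tolist())
  cv2.imwrite(f'pics/{n}0.png',d[n]["image"][:,:,::-1])
E
```

```text
{'time': 0.0, 'joint_positions': array([-1.22460009,  0.33287588, -0.06470368,  1.46093153,  0.02165202,
        1.34987105, -0.08851815]), 'joint_vel': array([ 0.00065755,  0.00143215,  0.00100203, -0.00130935,  0.00025069,
        0.00081219, -0.00016226]), 'joint_torque': array([-5.78284853e-04, -6.23253393e+01,  2.41983990e-02, -3.89904499e+01,
       -6.13915734e-02,  3.96101153e-02,  9.85100223e-05]), 'ee_pos': array([0.22519287, 0.58262144, 0.22175612]), 'eef_rot': array([ 0.69560848, -0.12969605,  0.12959466, -0.69463156]), 'ft_force': array([ 0.40861442,  0.01686055, -0.1063579 ]), 'torque': array([ 0.05609364, -0.05713035,  0.03103482]), 'width': 0.08678060942763592} 0.0187
top [[473.20033363695865, 0.0, 323.1084378711316], [0.0, 473.20033363695865, 237.06471008627477], [0.0, 0.0, 1.0]] [[0.01743265721335318, -0.999836286604398, 0.004847932715037895], [-0.9859020401333561, -0.017996306401824702, -0.1663529387079711], [0.1664129493860621, -0.0018796129972550996, -0.9860543582032447]] [0.04905392964082223, 0.5206376531311295, 0.9298631625523278]
side [[519.3259808907953, 0.0, 320.92769873962436], [0.0, 519.3259808907953, 241.91414716707973], [0.0, 0.0, 1.0]] [[0.9459761413347184, -0.3242336080231347, 0.001306695747738073], [-0.24667739506460695, -0.7223038042117162, -0.6460862768898765], [0.21042671595977727, 0.6108598708784061, -0.7632632673991332]] [-0.46772236265509387, 0.2313397060549824, 0.9899464167650249]
```

View pics/top0.png

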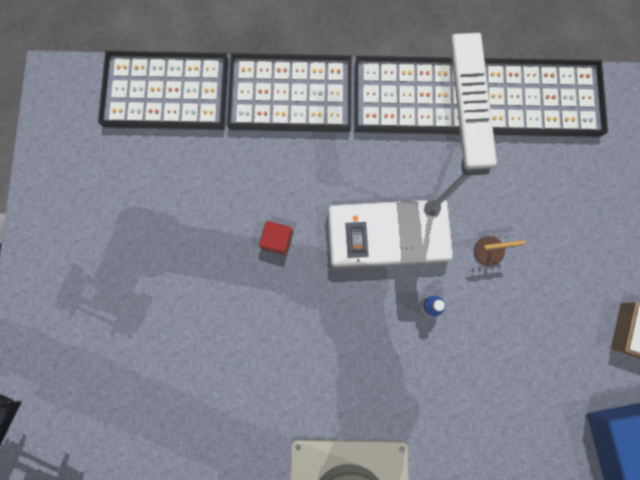

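View pics/side0.png

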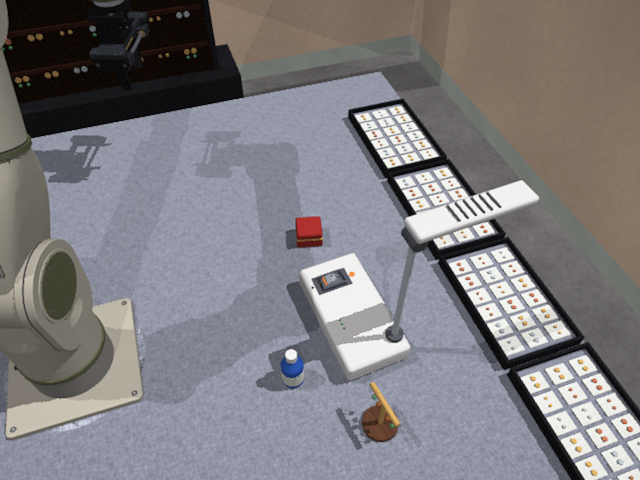

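Top view: wheel at about (357,239), orange dot (355,218), black dot (358,260), ring box (276,237), bottle (434,306). Side view: wheel at about (333,279), orange dot (352,274). Next I'll measure the points and zoom in on the wheel.

```bash
cat > h.py <<'E'
import numpy as np
def atz(c,u,v,z):
    d=c["R"].T@np.linalg.solve(c["K"],[u,v,1.]);o=-c["R"].T@c["t"]
    return o+d*(z-o[2])/d[2]
def proj(c,X):
    p=c["K"]@(c["R"]@np.array(X)+c["t"]);return p[:2]/p[2]
E
python3 - <<'E'
import pickle,cv2,numpy as np
from h import *
np.set_printoptions(precision=4,suppress=True)
d=pickle.load(open('d.pkl','rb'))
ims=[]
for n,(x,y) in dict(top=(357,239),side=(333,279)).items():
  c=d[n];im=c["image"]
  h=cv2.cvtColor(im,cv2.COLOR_RGB2HSV)
  m=((h[...,0]>4)&(h[...,0]<20)&(h[...,1]>140)&(h[...,2]>120)).astype(np.uint8)
  k,l,st,ce=cv2.connectedComponentsWithStats(m)
  for i in range(1,k):
    if abs(ce[i]-[x,y]).max()<40: print(n,ce[i],st[i],atz(c,*ce[i],.05),atz(c,*ce[i],.062))
  ims.append(cv2.resize(im[y-30:y+30,x-30:x+30],(400,400),interpolation=cv2.INTER_CUBIC))
  for nm,u,v,z in([("black",358,260,.05),("BL",331,267,.05),("BR",452,262,.05),("TL",330,205,.05),("box",276,235,.042)] if n=="top" else [("black",312,287,.05)]): print(nm,atz(c,u,v,z))
cv2.imwrite('pics/z.png',np.hstack(ims)[:,:,::-1])
E
```

```text
top [355. 218.] [354 217   3   3   9] [ 0.5596 -0.0066  0.05  ] [ 0.557  -0.0057  0.062 ]
black [ 0.4727 -0.0132  0.05  ]
BL [0.4575 0.0413 0.05  ]
BR [ 0.4721 -0.2039  0.05  ]
TL [0.586  0.0453 0.05  ]
box [0.5225 0.1555 0.042 ]
side [313.6667 239.6667] [313 239   2   2   3] [0.5143 0.1067 0.05  ] [0.5112 0.0969 0.062 ]
side [299. 240.] [299 240   1   1   1] [0.4839 0.116  0.05  ] [0.4812 0.1061 0.062 ]
side [351.25  273.625] [349 272   5   4  16] [ 0.5584 -0.0053  0.05  ] [ 0.5546 -0.0134  0.062 ]
side [324.     280.3846] [322 277   5   8  13] [ 0.4998 -0.0033  0.05  ] [ 0.4969 -0.0115  0.062 ]
black [ 0.4716 -0.011   0.05  ]
```

View pics/z.png

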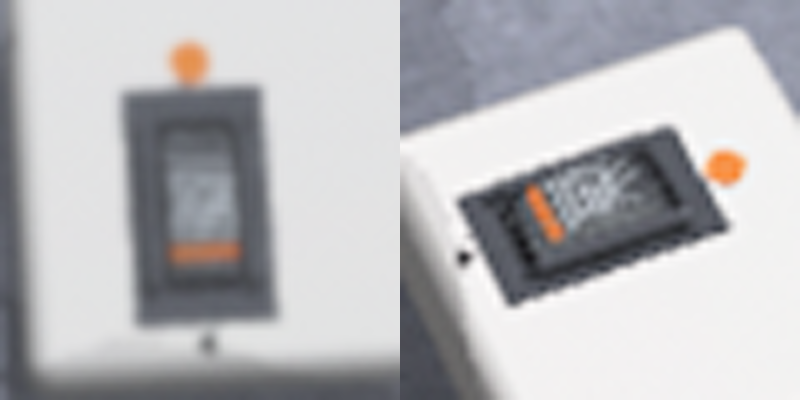

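Both views show the orange mark near the black-dot end, so it starts in the dim notch and the target is the middle notch. The axle is at about (0.514, -0.009), with yaw about 3.4°.

```bash
cat >> h.py <<'E'
from scipy.spatial.transform import Rotation as Ro
yaw=np.radians(3.4);LX=np.array([np.cos(yaw),np.sin(yaw),0])
C=np.array([.5590,-.0060,.064])-.045*LX
def plan(s,target):
    R=Ro.from_quat(s["eef_rot"]).as_matrix()
    y=np.array([0,0,-1.]);best=None
    for sg in(1,-1):
        z=sg*LX;x=np.cross(y,z);G=np.c_[x,y,z]
        rv=Ro.from_matrix(R.T@G).as_rotvec(degrees=True)
        print("turn",sg,rv.round(2),"shift after turn",(G.T@(np.array(target)-s["ee_pos"])).round(4))
    print("tool axes\n",R.round(3),"shift now",(R.T@(np.array(target)-s["ee_pos"])).round(4),"tcp",s["ee_pos"].round(4),"in lamp x",((s["ee_pos"]-C)@LX).round(4))
E
python3 - <<'E'
from h import *
from bench import r
print(C);plan(r.read_state(),C-.008*LX+[0,0,.06])
E
python3 -m jog '[[0,0,0,0,0,0]]' -1
```

```text
[ 0.51407921 -0.00866879  0.064     ]
turn 1 [6.000e-02 6.547e+01 4.000e-02] shift after turn [0.6074 0.0979 0.2453]
turn -1 [ 5.0000e-02 -1.1453e+02 -7.0000e-02] shift after turn [-0.6074  0.0979 -0.2453]
tool axes
 [[ 0.933 -0.     0.36 ]
 [-0.36  -0.001  0.933]
 [ 0.    -1.    -0.001]] shift now [ 0.4754  0.0984 -0.4506] tcp [0.2252 0.5827 0.2219] in lamp x -0.2533
time: 0.18
ee_pos: [0.2251, 0.5825, 0.2215]
eef_rot: [0.696, -0.13, 0.13, -0.694]
ft_force: [-0.8, -0.1, 0.7]
width: 0.0847
```

```bash
python3 -m jog '[[0.041,0,0,0,5.4,0],[0.041,0,0,0,5.4,0],[0.041,0,0,0,5.4,0],[0.041,0,0,0,5.4,0],[0.041,0,0,0,5.4,0],[0.041,0,0,0,5.4,0],[0.041,0,0,0,5.4,0],[0.041,0,0,0,5.4,0],[0.041,0,0,0,5.4,0],[0.041,0,0,0,5.4,0],[0.041,0,0,0,5.4,0],[0.041,0,0,0,5.4,0]]'
python3 - <<'E'
from h import *
from bench import r
plan(r.read_state(),C-.008*LX+[0,0,.06])
E
```

```text
time: 1.18
ee_pos: [0.514, 0.2203, 0.2152]
eef_rot: [0.513, -0.491, 0.489, -0.507]
ft_force: [0.4, -0.7, 1.5]
width: 0.0079
turn 1 [ 0.51 -1.16  0.19] shift after turn [ 0.2286  0.0912 -0.0215]
turn -1 [ -0.3  178.83   0.8 ] shift after turn [-0.2286  0.0912  0.0215]
tool axes
 [[ 0.039 -0.009  0.999]
 [-0.999 -0.004  0.039]
 [ 0.003 -1.    -0.009]] shift now [ 0.2287  0.0922 -0.016 ] tcp [0.514  0.2203 0.2152] in lamp x 0.0135
```

```bash
python3 -m jog '[[0.033,0.005,-0.003,0.5,-1.1,0.2],[0.033,0.01,-0.003,0,0,0],[0.033,0.012,-0.003,0,0,0],[0.033,0.012,-0.003,0,0,0],[0.033,0.012,-0.003,0,0,0],[0.033,0.012,-0.003,0,0,0],[0.03,0.012,-0.003,0,0,0],[0,0.005,0,0,0,0],[0,0,0,0,0,0]]'
python3 - <<'E'
from h import *
from bench import r
import cv2
s=r.read_state();print(s["width"],s["ft_force"]);plan(s,C-.008*LX)
c=r.camera("wrist");cv2.imwrite('pics/w1.png',c["image"][:,:,::-1])
c2=r.camera("side");im=c2["image"][209:349,253:413];cv2.imwrite('pics/s1.png',cv2.resize(im,(640,560),interpolation=cv2.INTER_CUBIC)[:,:,::-1])
print(proj(c,C),proj(c,C+.045*LX-[0,0,.014]))
E
```

```text
time: 1.93
ee_pos: [0.5014, -0.0307, 0.132]
eef_rot: [-0.508, 0.49, -0.491, 0.51]
ft_force: [0.1, 1.3, -0.0]
width: 0.0008
0.0008320410388289131 [ 0.05394941  1.26871706 -0.02584725]
turn 1 [-0.12 -1.33 -0.01] shift after turn [-0.0212  0.068   0.0059]
turn -1 [ 1.0000e-02  1.7867e+02 -1.9000e-01] shift after turn [ 0.0212  0.068  -0.0059]
tool axes
 [[ 0.036  0.002  0.999]
 [-0.999  0.     0.036]
 [-0.    -1.     0.002]] shift now [-0.0213  0.0681  0.0053] tcp [ 0.5014 -0.0307  0.132 ] in lamp x -0.0139
[343.94169773 214.83702126] [412.6558379  209.24510304]
```

View pics/w1.png

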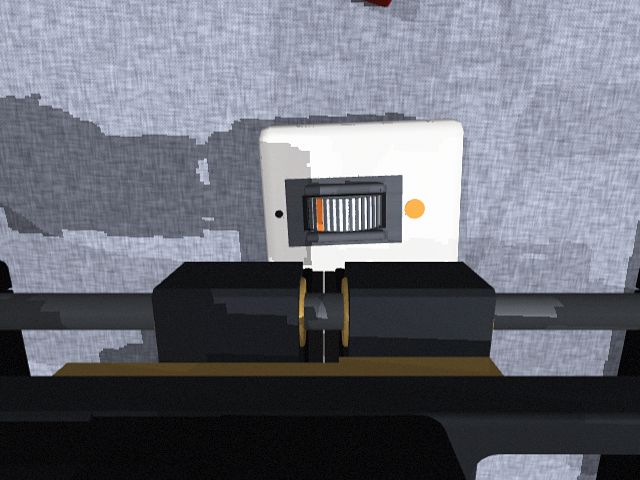

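View pics/s1.png

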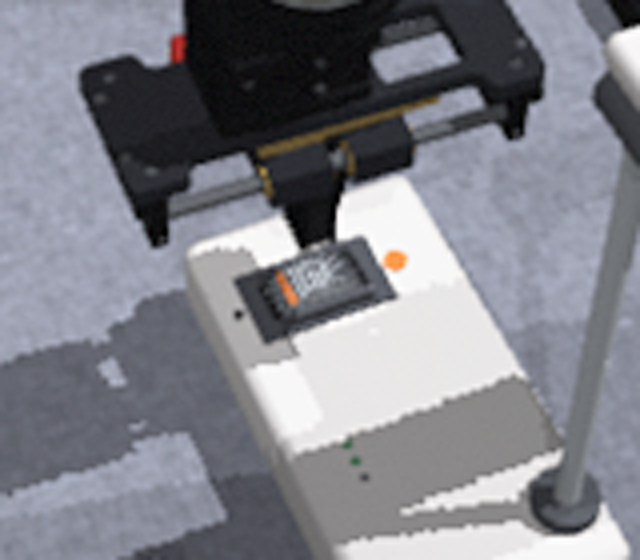

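Wrist view: the wheel is centred at about (344,212) with the mark on the dim side, and the orange dot is at (415,209). My estimate projects to within about 3 px, so it holds.

```bash
python3 -m jog '[[-0.011,0.012,0.003,0,-1.3,0],[-0.01,0.015,0.003,0,0,0],[0,0.015,0,0,0,0],[0,0.008,0,0,0,0],[0,0,0,0,0,0],[0,0,0,0,0,0]]'
python3 - <<'E'
from h import *
from bench import r
s=r.read_state();print(s["ft_force"]);plan(s,C-.008*LX)
E
```

```text
time: 2.53
ee_pos: [0.5102, 0.0035, 0.0809]
eef_rot: [-0.517, 0.479, -0.481, 0.522]
ft_force: [-1.0, -0.2, -0.1]
width: 0.0003
[-0.95702868 -0.2201893  -0.13459392]
turn 1 [-0.41  1.1  -0.16] shift after turn [ 0.0123  0.0169 -0.0048]
turn -1 [  -0.26 -178.9     0.64] shift after turn [-0.0123  0.0169  0.0048]
tool axes
 [[ 0.078  0.007  0.997]
 [-0.997  0.003  0.078]
 [-0.003 -1.     0.007]] shift now [ 0.0123  0.0168 -0.0052] tcp [0.5102 0.0035 0.0809] in lamp x -0.0032
```

```bash
python3 -m jog '[[0.009,0.004,-0.004,-0.3,0.8,0],[0,0,0,0,0,0],[0,0,0,0,0,0],[0,0,0,0,0,0]]'
python3 - <<'E'
from h import *
from bench import r
s=r.read_state();print(s["ft_force"]);plan(s,C-.008*LX)
E
```

```text
time: 2.87
ee_pos: [0.5076, -0.006, 0.078]
eef_rot: [-0.514, 0.484, -0.484, 0.518]
ft_force: [-0.2, -0.7, -0.3]
width: 0.0004
[-0.20819836 -0.71099038 -0.26532328]
turn 1 [-0.19  0.29 -0.19] shift after turn [ 0.0031  0.014  -0.0017]
turn -1 [  -0.29 -179.71    0.31] shift after turn [-0.0031  0.014   0.0017]
tool axes
 [[ 0.064  0.003  0.998]
 [-0.998  0.003  0.064]
 [-0.003 -1.     0.003]] shift now [ 0.0031  0.014  -0.0018] tcp [ 0.5076 -0.006   0.078 ] in lamp x -0.0063
```

Single steps end nearly exact. Next I'll lower gently until it touches.

```bash
python3 -m jog '[[0.003,0.004,-0.002,0,0,0],[0,0.004,0,0,0,0],[0,0,0,0,0,0]]'; python3 -m jog '[[0,0.003,0,0,0,0],[0,0.002,0,0,0,0]]';  python3 -m jog '[[0,0.001,0,0,0,0],[0,0.001,0,0,0,0]]'
```

```text
time: 3.12
ee_pos: [0.5063, -0.0097, 0.0703]
eef_rot: [-0.513, 0.483, -0.484, 0.518]
ft_force: [-0.3, 0.1, -1.5]
width: 0.0007
time: 3.28
ee_pos: [0.5065, -0.0099, 0.0652]
eef_rot: [-0.513, 0.484, -0.484, 0.518]
ft_force: [-0.4, 0.3, 0.7]
width: 0.0009
time: 3.45
ee_pos: [0.5071, -0.0098, 0.0634]
eef_rot: [-0.513, 0.483, -0.485, 0.518]
ft_force: [-2.9, -0.5, 19.3]
width: 0.0008
```

Contact at z 0.0634 with about 19 N. I'll stroke in small steps, keeping a light downward bias.

```bash
python3 -m jog '[[0,0.0005,0.003,0,0,0]]'; python3 -m jog '[[0,0.0005,0.003,0,0,0]]'
python3 - <<'E'
from h import *
from bench import r
s=r.read_state();print(((s["ee_pos"]-C)@LX))
E
```

```text
time: 3.53
ee_pos: [0.5106, -0.0096, 0.0639]
eef_rot: [-0.512, 0.483, -0.485, 0.519]
ft_force: [-2.8, -0.0, 9.4]
width: 0.0003
time: 3.62
ee_pos: [0.5141, -0.0093, 0.064]
eef_rot: [-0.512, 0.483, -0.485, 0.519]
ft_force: [-1.4, -1.6, 4.1]
width: 0.0007
-3.6674339608103003e-06
```

```bash
python3 -m jog '[[0,0.0012,0.0025,0,0,0]]'; python3 -m jog '[[0,0.001,0.002,0,0,0]]';  python3 - <<'E'
from h import *
from bench import r
import cv2
s=r.read_state();print(((s["ee_pos"]-C)@LX))
ims=[]
for n,(x0,y0) in dict(wrist=(240,140),side=(283,244)).items():
  c=r.camera(n);w=(200,150) if n=="wrist" else (100,75)
  ims.append(cv2.resize(c["image"][y0:y0+w[1],x0:x0+w[0]],(400,300),interpolation=cv2.INTER_CUBIC))
cv2.imwrite('pics/m1.png',np.hstack(ims)[:,:,::-1])
E
```

```text
time: 3.7
ee_pos: [0.5178, -0.009, 0.0639]
eef_rot: [-0.511, 0.483, -0.485, 0.52]
ft_force: [0.5, -0.3, 12.2]
width: 0.0001
time: 3.78
ee_pos: [0.5213, -0.0088, 0.0639]
eef_rot: [-0.511, 0.482, -0.486, 0.52]
ft_force: [0.8, 0.0, 4.0]
width: 0.0004
0.007227647027405405
```

View pics/m1.png

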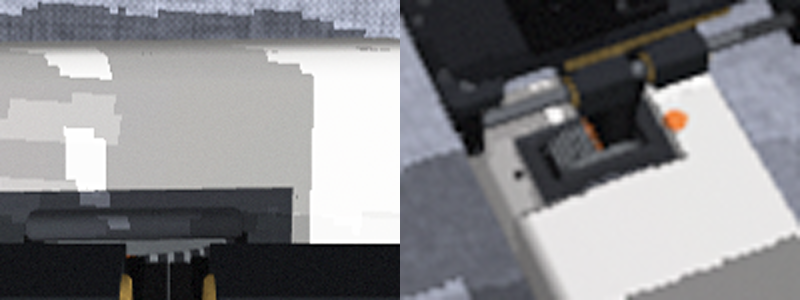

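The side crop shows the mark at about (590,130), at the dim-side edge of the finger and close to the crown. The force along x has reversed, so the wheel is past half-way. I'll lift straight up.

```bash
python3 -m jog '[[0,-0.01,0,0,0,0],[0,-0.02,0,0,0,0],[0,-0.03,0,0,0,0],[-0.02,-0.03,0,0,0,0],[-0.03,-0.01,0,0,0,0],[-0.03,0,0,0,0,0],[-0.02,0,0,0,0,0],[0,0,0,0,0,0],[0,0,0,0,0,0],[0,0,0,0,0,0]]'
python3 - <<'E'
from h import *
from bench import r
import cv2
c=r.camera("wrist");im=c["image"]
c2=r.camera("side")
print(r.read_state()["joint_vel"].round(3))
for n,a in(("mid",0),("dim",-.6),("bright",.6)):
  X=C+28e-3*np.sin(a)*LX-[0,0,.028*(1-np.cos(a))];print(n,proj(c,X),proj(c2,X))
cv2.imwrite('pics/f.png',np.hstack([cv2.resize(im,(400,300),interpolation=cv2.INTER_AREA),cv2.resize(c2["image"][244:319,283:383],(400,300),interpolation=cv2.INTER_CUBIC)])[:,:,::-1])
E
```

```text
time: 4.72
ee_pos: [0.5104, 0.0921, 0.1726]
eef_rot: [-0.511, 0.484, -0.486, 0.518]
ft_force: [0.0, 0.2, -0.2]
width: 0.0007
[ 0.006  0.002  0.004  0.002 -0.    -0.004 -0.003]
mid [317.96030695 359.22659221] [331.61223022 276.45699308]
dim [298.16672353 356.01028884] [324.33411703 280.3082477 ]
bright [337.76642566 355.78183998] [338.75428214 275.50986133]
```

View pics/f.png

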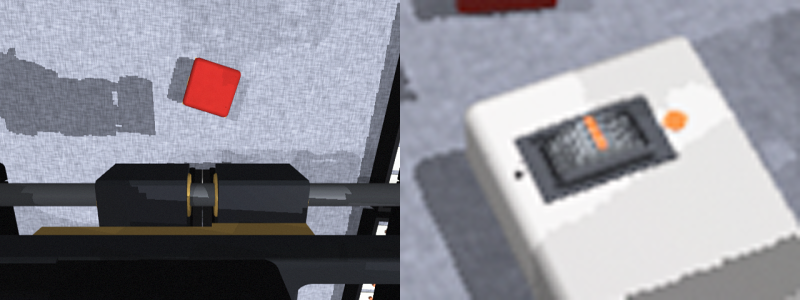

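The mark is at side pixel (332,277). The middle notch predicts (331.6,276.5), and the dim and bright notches are about 7 px away either side. The hand is clear.

```bash
python3 -c "
from bench import r
print(r.close_job())"
```

```text
the job is handed in; nothing more can be done
None
```

The lamp is one click brighter: the dimmer wheel went from the dim notch to the middle notch, and I handed the job in at about 4.8 s. I pressed the closed fingertips on the wheel's crown, stroked about 14 mm towards the orange dot and lifted off. The highest force I read was about 19 N.

- **Wheel:** After the lift, the side camera showed the orange mark at (332,277). The middle notch predicts (331.6,276.5), and the other two notches lie about 7 px away either side.
- **Hand:** It ended still and clear at 0.17 m height, with the force reading near zero.
- **Other objects:** The ring box was still standing upright in the last wrist picture. I did not photograph the earring stand or the polish bottle again. The hand stayed well away from both, and I felt no contact except at the wheel.

No check failed or disagreed. Early moves overshot by up to about 22 mm in free space, and I corrected this before touching the wheel.

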